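# Make up two microscope changeover kits

### The job

Make up the two microscope kits from the stock in the middle of the bench: the eyepiece, the filter cube and the tall slim objective go into the carrier with three wells, and the stage ring and the short objective into the carrier with two wells, each fully down and upright in the well that is sized for it (eyepiece in the larger round well of the three; ring in the larger of the two). Do not drop or tip over any of the parts, and leave the lidded dish, the bottle and the screwdriver where they are.

Things in the scene. Friction and masses are not known exactly. Their poses are not given: they have to be found in the camera images.
- carrier3: White fixed plate, 214 x 84 x 14 mm, THREE dark-bottomed wells in a row, left or right of the stock. Origin: centre of underside; x along length, z up. Wells at y = 0, 6 mm deep (floor 8 mm above underside): round 56 mm at x = -68 mm (eyepiece); oblong 64 (along x) by 46 mm at x = 0 (filter cube, its long side along x, either way round); round 46 mm at x = +64 mm (long objective).
- carrier2: White fixed plate, 180 x 100 x 14 mm, with TWO round dark-bottomed wells, on the other side of the stock from the three-well carrier. Origin: centre of underside; x along length, z up. Wells at y = 0, 6 mm deep (floor 8 mm above underside): 68 mm diameter at x = -42 mm (stage ring); 52 mm diameter at x = +44 mm (short objective).
- long_objective: Tall slim steel objective lens, 62 mm high: barrel 30 mm in diameter up to 40 mm height, then a nose tapering to 12 mm at the top. About 120 g. Stands upright at the start, to be set down the same way up. Origin: centre of its underside, z up.
- short_objective: Short steel objective lens, 34 mm high: barrel 36 mm in diameter up to 26 mm height with a dark band, then a cone to a 26 mm flat top with an 18 mm glass front lens. About 140 g. Stands upright at the start, to be set down the same way up. Origin: centre of its underside, z up.
- eyepiece: Black round microscope eyepiece, 46 mm high: body 40 mm in diameter up to 26 mm height, then a 28 mm neck at 32 mm and a flaring eyecup, 33 mm across at the top. About 90 g. Stands upright at the start, to be set down the same way up. Origin: centre of its underside, z up.
- stage_ring: Flat aluminium stage ring, 52 mm outside diameter, 26 mm hole right through, 20 mm high. About 90 g. Lies flat, to be set down flat the same way up. Origin: centre of its underside, z up.
- filter_cube: Black oblong filter cube, 48 mm (its x) by 30 mm (its y) by 40 mm high, with a round glass window on top and an aluminium strip at its -x end. About 110 g. Stands upright at the start, to be set down the same way up. Origin: centre of its underside, z up.
- dish: Bystander, stays where it is: flat round lidded dish with a plain white lid and no hole, 63 mm diameter, 14 mm high, standing among the stock. Origin: centre of its underside.
- bottle: Bystander, stays where it is: small amber glass bottle with a white cap, 36 mm diameter, 70 mm high, behind the stock. Origin: centre of its underside.
- screwdriver: Bystander, stays where it is: screwdriver, 150 mm long, lying behind the stock roughly along the world's y. Origin: under the middle of its length; x along it, towards the tip.
Things that resemble listed ones, but are neither listed nor needed, are in the scene too. Leave any turquoise look-alike of the eyepiece alone.

How it is judged (in metres and radians):
At the end, for the whole second after the job is handed in: Each of the five parts stands in its own well of its own carrier: within 10 mm of the well centre along and across the carrier, underside less than 2.5 mm above the well floor, tilted less than 0.12 rad, released and at rest (x of eyepiece in the frame of carrier3 between -0.078 and -0.058 m and y of eyepiece in the frame of carrier3 between -0.01 and 0.01 m and z of each of eyepiece, filter_cube, long_objective in the frame of carrier3 below 0.0105 m and angle between each of eyepiece, filter_cube, long_objective, stage_ring, short_objective's own z axis and vertical below 0.12 rad and linear speed of each of eyepiece, filter_cube, long_objective, stage_ring, short_objective below 0.02 m/s and contact force between the fingers and eyepiece below 0.05 N and x of filter_cube in the frame of carrier3 between -0.01 and 0.01 m and y of filter_cube in the frame of carrier3 between -0.01 and 0.01 m and contact force between the fingers and filter_cube below 0.05 N and x of long_objective in the frame of carrier3 between 0.054 and 0.074 m and y of long_objective in the frame of carrier3 between -0.01 and 0.01 m and contact force between the fingers and long_objective below 0.05 N and x of stage_ring in the frame of carrier2 between -0.052 and -0.032 m and y of stage_ring in the frame of carrier2 between -0.01 and 0.01 m and z of each of stage_ring, short_objective in the frame of carrier2 below 0.0105 m and contact force between the fingers and stage_ring below 0.05 N and x of short_objective in the frame of carrier2 between 0.034 and 0.054 m and y of short_objective in the frame of carrier2 between -0.01 and 0.01 m and contact force between the fingers and short_objective below 0.05 N); the robot touches nothing.
It fails at once if a part is tipped over (angle between any of eyepiece, filter_cube, long_objective, stage_ring, short_objective's own z axis and vertical above 0.8 rad).
It fails at once if a part is dropped or thrown (faster than 0.7 m/s while not held) ((linear speed of eyepiece above 0.7 m/s and contact force between the fingers and eyepiece below 0.05 N) or (linear speed of filter_cube above 0.7 m/s and contact force between the fingers and filter_cube below 0.05 N) or (linear speed of long_objective above 0.7 m/s and contact force between the fingers and long_objective below 0.05 N) or (linear speed of stage_ring above 0.7 m/s and contact force between the fingers and stage_ring below 0.05 N) or (linear speed of short_objective above 0.7 m/s and contact force between the fingers and short_objective below 0.05 N)).
It fails at once if the dish, bottle or screwdriver is disturbed (moved more than 25 mm) (distance of any of dish, bottle, screwdriver from where it was at the start of the episode above 0.025 m).
It also fails if it takes over 131 s, if anything falls off the work surface, if the arm or the gripper's body presses on something with over 40 N, if the wrist force passes 120 N, or if a joint passes its speed limit or range.

### The arm

A 7-joint arm with a two-finger parallel gripper is mounted at the origin on the work surface. World frame = base frame: x ahead of the robot, y to its left, z up, the work surface at z = 0. Lengths are in mm, angles in rad, forces in N, time in s.
With the tool pointing down it reaches from about 400 to 875 mm from the base axis. Payload 4.4 kg.
Tool frame: the origin (TCP) lies at the very end of the fingers, on their centre line; the grasp point (between the pads) lies 19 mm behind it; y points along the fingers, z is the direction in which the jaws open and shut, and the axes are right-handed (so a half turn about y gives the same grasp; the last joint's range is limited). The gripper opens to 85 mm and grips with 20 to 120 N. Pads are 22 mm wide; open, the fingers measure 114 mm over their backs; the gripper's body (76 mm by 85 mm) begins 54 mm behind the grasp point. The pads swing forward as they close: fully open they stand 13 mm farther back than shut.
Start: joints at [-1.336, 0.628, 0.038, 1.517, -0.027, 0.996, -0.02], TCP at [192.561, 620.837, 231.313] pointing down, gripper open.
Joint ranges: [-3.06, 3.06], [-0.37, 2.12], [-1.25, 1.32], [0.18, 2.47], [-1.1, 4.24], [0.23, 1.98], [-2.94, 2.94]. Speed limits (rad/s): [2.57, 2.57, 3.14, 3.14, 3.14, 3.14, 3.14].

### API

Orientations are given as [roll, pitch, yaw] about the fixed x, y, z axes, in that order (R = Rz(yaw) Ry(pitch) Rx(roll)).
In Python, from cell import * gives the robot as it stands.
- The arm moves only by the tool apply_moves, never from a script. Its argument "targets" is a list of rows, each a list of 6 numbers: the shift along the tool's x, y, z in units of 40 mm (1.0 is 40 mm), then the turn, a rotation vector about the tool's x, y, z in units of 8 degrees (1.0 is 8 degrees). A call has 1 to 12 rows; each row shifts and turns the commanded pose from where the row before left it, along the tool's axes as they then stand; what a row does not reach is not made up. A row lasts 1/8 s, in which the tool goes at most 62.5 mm and 10.7 degrees, less where a joint would pass 70% of its speed; a pose out of reach is approached as far as the arm can. A call is refused whole if a number of a shift passes 1 or a number of a turn 1, either way. A call with a gripper value outside its range is refused whole. "jaw" is the gripper command: -1 is shut, 1 is fully open, values between are in proportion, set as the call begins (left out, the last holds). The fingers move at their own pace and stop on an object; the grip force is fixed at half the most. Time passes only in rows, so rows that do not move let the fingers close. It gives the time, the measured TCP pose, the force and the opening at its end, in the units of the state.
- read_state(): the state, without advancing time (a new reading comes with each control period).
- get_image(name): name is "side" or "top"; returns the picture (384x512x3 uint8, red, green, blue); there is no depth.
- calibration(name): a dict with "fx", "fy", "cx", "cy" (pixels), "world_from_camera" (4x4, takes a point from camera to world coordinates). Camera axes: x right, y down, z forward; pixel columns grow to the right and rows downward; lengths in mm; the calibration is good to about 2 mm. A picture is of the moment at which its call begins. calibration takes no time and is no camera call.
- finish_job(): hands the job in, once; it reports no verdict.
The state is a dict: "clock": time; "qpos": joint angles; "qd": joint speeds; "tau": joint torques, N m; "eef_pos": TCP position; "tool_rot": TCP orientation; "force": force on the tool from outside, world axes, zero at the start; "torque": the same for the moment, N m; "width": finger opening in mm.
Only numpy, scipy, OpenCV 4.12 (cv2) and the standard library are available. Lean on these libraries where they do the work, as an engineer would, in place of code of your own. Each camera call takes 0.05 s, during which the arm holds its last target. There are 200 camera calls.

## Working session

There is one attempt and no reset: what is moved stays moved. The work goes in short steps, Python scripts to look and compute and a tool call to move; the robot and the scene stay as the last step left them, time stands still between calls to the robot, and variables do not carry over. Pictures are saved under pics/ and viewed, about 12 in all and at most 16, crops included, and the job is handed in when it is done.

Besides the shell and the picture viewer there is one more tool, called after ">>>" as a command line: name --pt "numbers of a row" for each row, then --argument value for the rest. apply_moves: Moves the arm, as the interface text tells. Its arguments: {"type":"object","properties":{"targets":{"type":"array"},"jaw":{"type":"number"}},"required":["targets"]}

```bash
ls; mkdir -p pics; python3 - <<'E'
from cell import *
import cv2
s=read_state();print({k:(s[k]) for k in('clock','eef_pos','tool_rot','width','force')})
for n in('top','side'):
    im=get_image(n);cv2.imwrite(f'pics/{n}0.png',cv2.cvtColor(im,cv2.COLOR_RGB2BGR));c=calibration(n);print(n,c)
E
```

```text
pics
{'clock': 0.0, 'eef_pos': array([192.4046229 , 620.21209925, 230.39152575]), 'tool_rot': array([-1.57269097e+00, -6.25949449e-05, -3.00795296e-01]), 'width': 85.47846682683752, 'force': array([-0.03901347,  0.80399676, -0.21093759])}
top {'fx': 486.25121413621605, 'fy': 486.25121413621605, 'cx': 249.26949493239994, 'cy': 192.34383711615547, 'world_from_camera': array([[ 1.74717130e-02, -9.89656612e-01,  1.42388658e-01,
         4.14014222e+02],
       [-9.99841979e-01, -1.77606700e-02, -7.58574367e-04,
        -3.99400181e+00],
       [ 3.27964610e-03, -1.42352904e-01, -9.89810535e-01,
         1.20246322e+03],
       [ 0.00000000e+00,  0.00000000e+00,  0.00000000e+00,
         1.00000000e+00]])}
side {'fx': 382.10387561113095, 'fy': 382.10387561113095, 'cx': 255.90929227038833, 'cy': 193.9571831598767, 'world_from_camera': array([[-9.94741203e-01, -8.15085825e-02,  6.20184579e-02,
         5.22961517e+02],
       [-1.00058790e-01,  6.44101809e-01, -7.58367390e-01,
         6.86361372e+02],
       [ 2.18672500e-02, -7.60584782e-01, -6.48870259e-01,
         6.00417666e+02],
       [ 0.00000000e+00,  0.00000000e+00,  0.00000000e+00,
         1.00000000e+00]])}
```

View pics/top0.png

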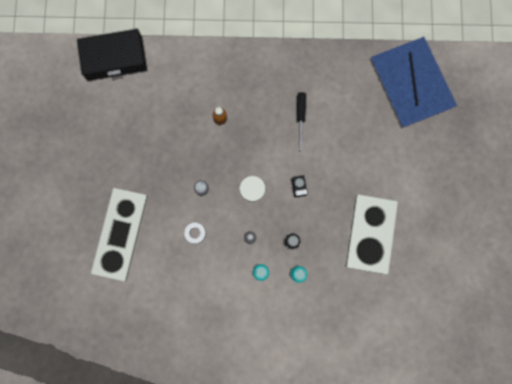

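View pics/side0.png

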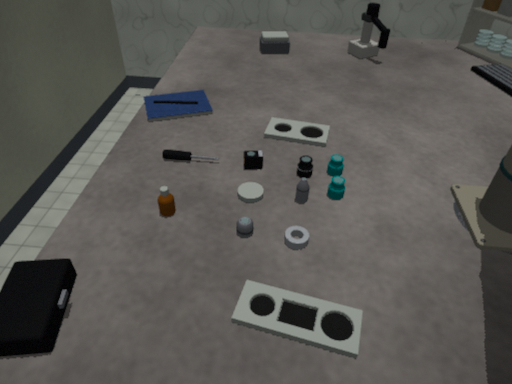

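```bash
cat > h.py <<'E'
from cell import *
import cv2, numpy as np
def ray(n,u,v,z):
    c=calibration(n);T=c['world_from_camera']
    d=T[:3,:3]@np.array([(u-c['cx'])/c['fx'],(v-c['cy'])/c['fy'],1.]);o=T[:3,3]
    return (o+d*(z-o[2])/d[2])[:2]
def proj(n,p):
    c=calibration(n);q=np.linalg.inv(c['world_from_camera'])@np.r_[p,1.]
    return c['fx']*q[0]/q[2]+c['cx'],c['fy']*q[1]/q[2]+c['cy']
def snap(n,name=None):
    im=cv2.cvtColor(get_image(n),cv2.COLOR_RGB2BGR)
    if name: cv2.imwrite(f'pics/{name}.png',im)
    return im
def crop(im,x0,x1,y0,y1,f,name):
    cv2.imwrite(f'pics/{name}.png',cv2.resize(im[y0:y1,x0:x1],None,fx=f,fy=f,interpolation=cv2.INTER_CUBIC))
def blobs(im,thr=22):
    lab=cv2.cvtColor(im,cv2.COLOR_BGR2LAB).astype(float)
    bg=cv2.medianBlur(im,61) ; bg=cv2.cvtColor(bg,cv2.COLOR_BGR2LAB).astype(float)
    m=(np.linalg.norm(lab-bg,axis=2)>thr).astype(np.uint8)
    n,l,st,ce=cv2.connectedComponentsWithStats(m)
    return [(ce[i].round(1),st[i]) for i in range(1,n) if st[i][4]>25]
E
python3 - <<'E'
from h import *
im=cv2.imread('pics/top0.png')
for c,s in blobs(im):
    if 80<c[0]<410 and 90<c[1]<290: print('top',c,s,ray('top',*c,18).round(1))
g=cv2.cvtColor(im,cv2.COLOR_BGR2GRAY)
hsv=cv2.cvtColor(im,cv2.COLOR_BGR2HSV)
n,l,st,ce=cv2.connectedComponentsWithStats((g<45).astype(np.uint8))
for i in range(1,n):
    if st[i][4]>60: print('dark',ce[i].round(1),st[i],ray('top',*ce[i],10).round(1))
ims=cv2.imread('pics/side0.png');gs=cv2.cvtColor(ims,cv2.COLOR_BGR2GRAY)
n,l,st,ce=cv2.connectedComponentsWithStats((gs<45).astype(np.uint8))
for i in range(1,n):
    if st[i][4]>60 and 200<ce[i][0]<370: print('sdark',ce[i].round(1),st[i],ray('side',*ce[i],9).round(1))
a=cv2.resize(im[170:290,175:335],None,fx=5,fy=5,interpolation=cv2.INTER_CUBIC)
cv2.imwrite('pics/c1.png',a)
E
```

```text
top [300.7 106.7] [295  91  12  33 339] [ 805.3 -131. ]
top [219.5 116.4] [212 106  16  20 211] [776.1  73.4]
top [252.  187.8] [239 175  27  26 532] [595.8 -11.4]
top [298.2 186.1] [290 175  17  23 259] [ 602.1 -125.3]
top [201.4 189. ] [194 182  15  15 130] [590.6 113.1]
top [118.1 233.9] [  91  188   55   93 2958] [476.7 311.9]
top [372.2 234. ] [ 347  194   51   81 2976] [ 487.4 -305.7]
top [194.  232.3] [184 222  21  22 286] [483.9 127.7]
top [249.6 237.5] [244 231  13  14 121] [473.6  -7.6]
top [291.1 241. ] [283 232  18  18 183] [ 467.  -108.5]
top [260.1 271.8] [252 264  17  17 222] [391.9 -34.3]
top [297.7 273.6] [289 265  18  18 240] [ 389.2 -124.8]
dark [111.4  54.2] [  78   30   68   50 2504] [939.3 357.1]
dark [412.9  78.7] [409  53   9  52  82] [ 887.8 -419.8]
dark [300.4 106.3] [297  93   8  28 205] [ 809.  -131.2]
dark [125.4 208. ] [119 202  14  14 151] [541.  299.5]
dark [374.2 215.8] [367 208  16  16 200] [ 532.7 -313.5]
dark [119.  233.4] [110 222  19  24 298] [478.4 311.9]
dark [369.3 250.7] [358 240  23  23 412] [ 447.2 -299.8]
dark [111.7 261. ] [103 252  18  19 261] [411.3 325.8]
sdark [274.3  48. ] [260  41  29  13 309] [ 598.  -984.7]
sdark [282.5 127.5] [275 125  16   6  73] [ 531.1 -320.8]
sdark [311.1 132.1] [301 128  21   9 151] [ 445.3 -306.4]
sdark [252.4 161.3] [244 151  19  19 283] [ 602.  -136.5]
sdark [304.5 168.8] [297 157  16  21 226] [ 464.3 -120.9]
sdark [333.9 171.3] [327 167  15   9  92] [ 388.7 -119.6]
sdark [335.  194.6] [328 190  16  10 103] [391.1 -26.2]
sdark [261.9 305.2] [251 296  23  19 360] [538.4 297.2]
sdark [297.5 315.2] [279 302  38  28 703] [474.9 310.1]
sdark [336.4 326.2] [322 313  30  27 636] [408.4 323.7]
```

View pics/c1.png

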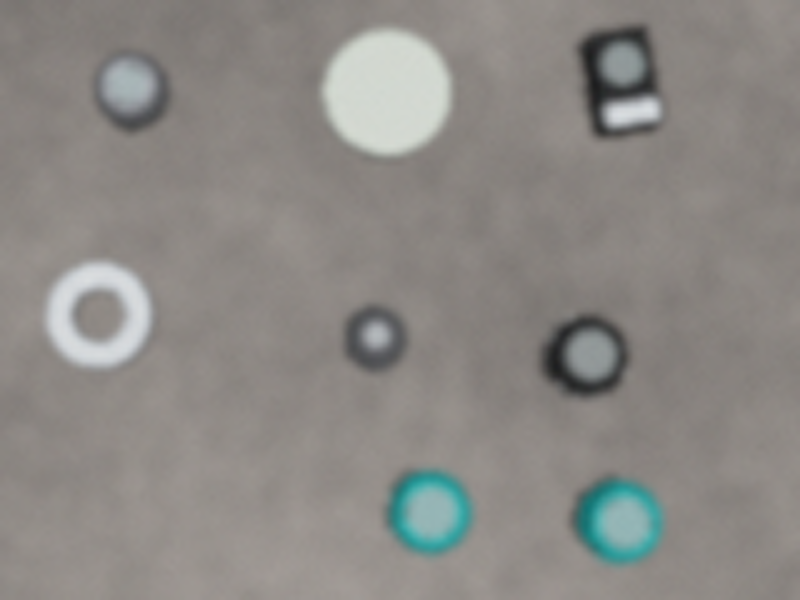

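```bash
cat >> h.py <<'E'
YC=-0.2
def step(to,yaw_to=None,frm=None):
    "total move in tool units from present pose to `to` (mm)"
    s=read_state();p=np.array(s['eef_pos']) if frm is None else np.array(frm);y=s['tool_rot'][2]
    d=np.array(to,float)-p;c,sn=np.cos(y),np.sin(y)
    print('t',round(float(s['clock']),2),'pos',p.round(1),'rot',np.round(s['tool_rot'],3),'F',np.round(s['force'],1),'w',round(float(s['width']),1),
      'units',(np.array([c*d[0]+sn*d[1],-d[2],-sn*d[0]+c*d[1]])/40).round(3), 'turn',None if yaw_to is None else round(-np.degrees(yaw_to-y)/8,2))
E
python3 - <<'E'
from h import *
for n,u,v,z in[('eye',293,241,46),('long',250.2,236.8,62),('short',201,187.2,34),('ring',194.9,233,20),('cube',299.2,186.4,40)]:
    print(n,ray('top',u,v,z).round(1),[round(a) for a in proj('side',np.r_[ray('top',u,v,z),z])])
im=cv2.imread('pics/top0.png');g=cv2.cvtColor(im,cv2.COLOR_BGR2GRAY)
sub=(np.abs(g.astype(int)-115)>25)[170:203,284:314].astype(np.uint8)
c=max(cv2.findContours(sub,0,2)[0],key=cv2.contourArea);print(cv2.minAreaRect(c))
ims=cv2.imread('pics/side0.png');crop(ims,215,375,130,250,5,'c2')
step([480,128,120],-0.2)
E
```

```text
eye [ 465.8 -110.5] [305, 159]
long [473.1  -8.9] [303, 179]
short [592.6 112.6] [244, 220]
ring [482.1 125.3] [296, 234]
cube [ 597.9 -125.5] [254, 154]
((14.409998893737793, 15.870000839233398), (20.7889404296875, 13.859293937683105), 81.8698959350586)
t 0.1 pos [192.4 620.3 230.5] rot [-1.573 -0.    -0.301] F [0.4 0.  0.5] w 85.8 units [10.514  2.762 -9.624] turn -0.72
```

View pics/c2.png

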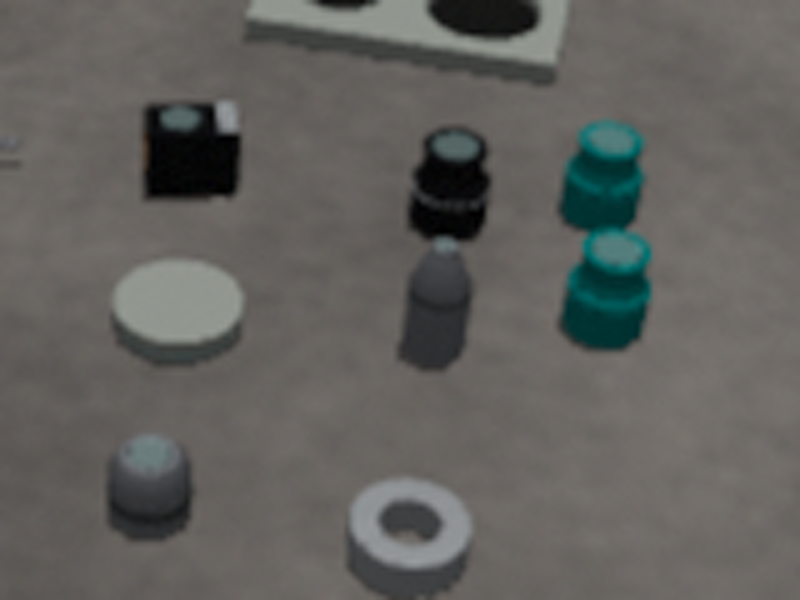

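>>> apply_moves --pt "0.88 0.21 -0.81 0 0 0" --pt "0.88 0.21 -0.81 0 0 0" --pt "0.88 0.21 -0.81 0 0 0" --pt "0.88 0.21 -0.81 0 0 0" --pt "0.88 0.21 -0.81 0 0 0" --pt "0.88 0.21 -0.81 0 0 0" --pt "0.88 0.21 -0.81 0 0 0" --pt "0.88 0.21 -0.81 0 0 0" --pt "0.88 0.21 -0.81 0 0 0" --pt "0.88 0.21 -0.81 0 0 0" --pt "0.88 0.21 -0.81 0 0 0" --pt "0.88 0.21 -0.81 0 -0.72 0" --jaw 1

```text
clock: 1.6
eef_pos: [481.3, 123.0, 130.0]
tool_rot: [-1.571, 0.0, -0.198]
force: [0.8, 0.4, 0.0]
width: 85.4
```

```bash
python3 - <<'E'
from h import *
step([482,126,3],-0.2)
im=snap('side','s1');t=snap('top','t1')
a=np.hstack([cv2.resize(im[130:290,215:375],(400,400)),cv2.resize(t[160:290,140:270],(400,400))]);cv2.imwrite('pics/c3.png',a)
E
```

```text
t 1.6 pos [481.3 123.  130. ] rot [-1.571  0.    -0.198] F [0.8 0.4 0. ] w 85.4 units [3.000e-03 3.175e+00 7.700e-02] turn 0.02
```

View pics/c3.png

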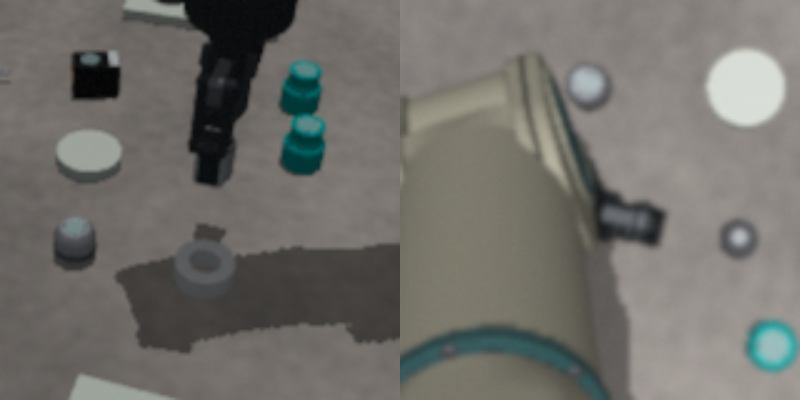

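>>> apply_moves --pt "0 0.8 0.08 0 0 0" --pt "0 0.8 0 0 0 0" --pt "0 0.8 0 0 0 0" --pt "0 0.5 0 0 0 0" --pt "0 0.26 0 0 0 0"

```text
clock: 2.33
eef_pos: [480.6, 127.9, 3.0]
tool_rot: [-1.571, 0.002, -0.2]
force: [-0.1, 0.3, -0.2]
width: 85.5
```

>>> apply_moves --pt "0 0 0 0 0 0" --pt "0 0 0 0 0 0" --pt "0 0 0 0 0 0" --pt "0 0 0 0 0 0" --pt "0 0 0 0 0 0" --pt "0 0 0 0 0 0" --jaw -1

```text
clock: 3.08
eef_pos: [481.8, 127.6, 5.5]
tool_rot: [-1.57, -0.001, -0.201]
force: [-0.9, -0.6, 5.3]
width: 49.4
```

```bash
python3 - <<'E'
from h import *
step([446.5,-301,110])
im=snap('side','s2');crop(im,235,355,170,260,6,'c4')
E
```

```text
t 3.08 pos [481.8 127.6   5.5] rot [-1.57e+00 -1.00e-03 -2.01e-01] F [-0.9 -0.6  5.3] w 49.4 units [  1.271  -2.613 -10.677] turn None
```

View pics/c4.png

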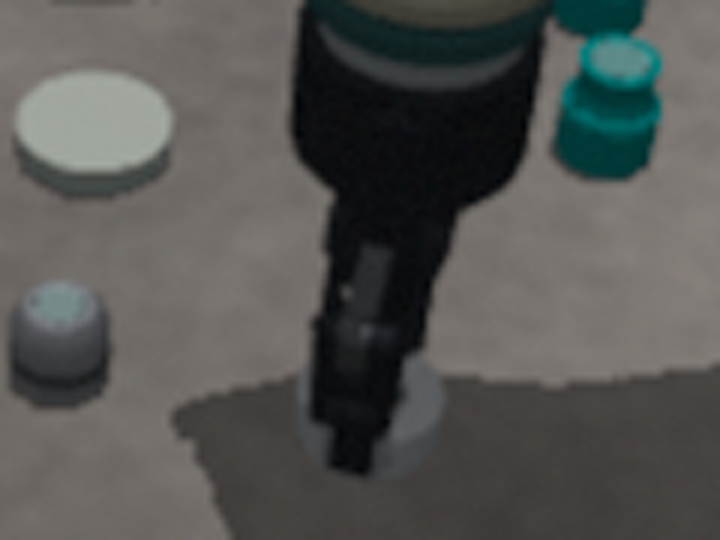

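>>> apply_moves --pt "0 -0.4 0 0 0 0" --pt "0 -0.8 0 0 0 0" --pt "0 -0.9 0 0 0 0" --pt "0 -0.6 0 0 0 0" --pt "0.1 0 -0.6 0 0 0" --pt "0.12 0 -0.95 0 0 0" --pt "0.12 0 -0.95 0 0 0" --pt "0.12 0 -0.95 0 0 0" --pt "0.12 0 -0.95 0 0 0" --pt "0.12 0 -0.95 0 0 0" --pt "0.12 0 -0.95 0 0 0" --pt "0.12 0 -0.95 0 0 0"

```text
clock: 4.62
eef_pos: [460.7, -165.7, 113.4]
tool_rot: [-1.571, -0.002, -0.2]
force: [0.4, 0.6, -1.1]
width: 49.4
```

>>> apply_moves --pt "0.12 0 -0.95 0 0 0" --pt "0.12 0 -0.95 0 0 0" --pt "0.1 0 -0.9 0 -0.3 0" --pt "0.0 0 -0.5 0 0 0" --pt "0 0 0 0 0 0"

```text
clock: 5.25
eef_pos: [447.9, -297.6, 112.6]
tool_rot: [-1.571, -0.0, -0.162]
force: [0.1, -0.3, -1.2]
width: 49.3
```

```bash
python3 - <<'E'
from h import *
step([446.5,-301,15],-.16)
im=snap('side','s3');t=snap('top','t3')
a=np.hstack([cv2.resize(im[60:180,235:355],(400,400)),cv2.resize(t[180:310,290:420],(400,400))]);cv2.imwrite('pics/c5.png',a)
E
```

```text
t 5.25 pos [ 447.9 -297.6  112.6] rot [-1.571 -0.    -0.162] F [ 0.1 -0.3 -1.2] w 49.3 units [-0.021  2.441 -0.09 ] turn -0.01
```

View pics/c5.png

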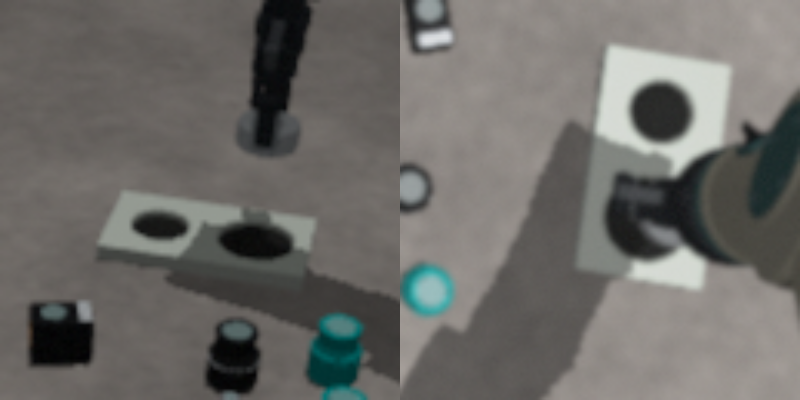

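>>> apply_moves --pt "-0.02 0.8 -0.06 0 0 0" --pt "0 0.7 0 0 0 0" --pt "0 0.5 0 0 0 0" --pt "0 0.3 0 0 0 0" --pt "0 0.1 0 0 0 0" --pt "0 0.04 0 0 0 0" --pt "0 0.0 0 0 0 0"

```text
clock: 6.22
eef_pos: [447.7, -298.8, 15.0]
tool_rot: [-1.571, -0.001, -0.158]
force: [0.2, -1.1, -1.1]
width: 49.7
```

```bash
python3 - <<'E'
from h import *
step([446.5,-301,15],-.16)
E
```

```text
t 6.22 pos [ 447.7 -298.8   15. ] rot [-1.571e+00 -1.000e-03 -1.580e-01] F [ 0.2 -1.1 -1.1] w 49.7 units [-0.021  0.001 -0.06 ] turn 0.01
```

>>> apply_moves --pt "0 0.03 0 0 0 0" --pt "0 0.02 0 0 0 0" --pt "0 0 0 0 0 0"

```text
clock: 6.6
eef_pos: [447.6, -298.9, 13.5]
tool_rot: [-1.571, -0.001, -0.159]
force: [-1.4, 0.6, 6.6]
width: 49.3
```

>>> apply_moves --pt "0 0 0 0 0 0" --pt "0 0 0 0 0 0" --pt "0 0 0 0 0 0" --pt "0 -0.3 0 0 0 0" --pt "0 -0.8 0 0 0 0" --pt "0 -0.9 0 0 0 0" --pt "0 -0.7 0 0 0 0" --jaw 1

```text
clock: 7.48
eef_pos: [447.6, -298.9, 122.6]
tool_rot: [-1.571, -0.001, -0.158]
force: [0.6, 0.0, -0.7]
width: 85.2
```

```bash
python3 - <<'E'
from h import *
step([591.5,113,110],-.16)
im=snap('side','s4');crop(im,235,355,90,180,6,'c6')
E
```

```text
t 7.47 pos [ 447.6 -298.9  122.6] rot [-1.571e+00 -1.000e-03 -1.580e-01] F [ 0.6  0.  -0.7] w 85.2 units [ 1.928  0.316 10.735] turn 0.01
```

View pics/c6.png

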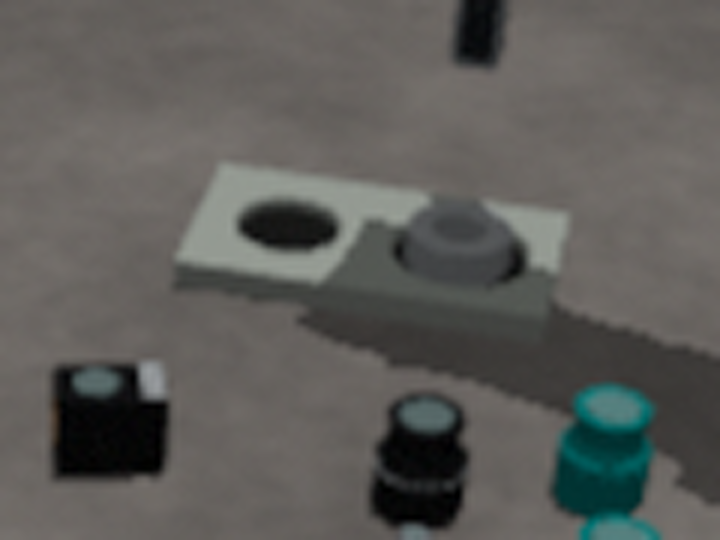

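>>> apply_moves --pt "0.16 0 0.7 0 0 0" --pt "0.16 0 0.95 0 0 0" --pt "0.16 0 0.95 0 0 0" --pt "0.16 0 0.95 0 0 0" --pt "0.16 0 0.95 0 0 0" --pt "0.16 0 0.95 0 0 0" --pt "0.16 0 0.95 0 0 0" --pt "0.16 0 0.95 0 0 0" --pt "0.16 0 0.95 0 0 0" --pt "0.16 0 0.95 0 0 0" --pt "0.16 0 0.95 0 0 0" --pt "0.16 0 0.53 0 0 0"

```text
clock: 9.02
eef_pos: [591.1, 115.7, 121.0]
tool_rot: [-1.57, -0.0, -0.156]
force: [-0.4, -0.4, 0.3]
width: 85.1
```

>>> apply_moves --pt "0 0.6 0 0 0 0" --pt "0 0.8 0 0 0 0" --pt "0 0.8 0 0 0 0" --pt "0 0.4 0 0 0 0" --pt "0 0.2 0 0 0 0" --pt "0 0.1 0 0 0 0" --pt "0 0 0 0 0 0"

```text
clock: 9.9
eef_pos: [591.3, 113.1, 5.1]
tool_rot: [-1.57, -0.001, -0.158]
force: [0.1, 0.2, 0.0]
width: 85.3
```

```bash
python3 - <<'E'
from h import *
step([591.5,113,6],-.16)
im=snap('side','s5');crop(im,195,295,165,240,7,'c7')
E
```

```text
t 9.9 pos [591.3 113.1   5.1] rot [-1.57e+00 -1.00e-03 -1.58e-01] F [0.1 0.2 0. ] w 85.3 units [ 0.005 -0.023 -0.002] turn 0.01
```

View pics/c7.png

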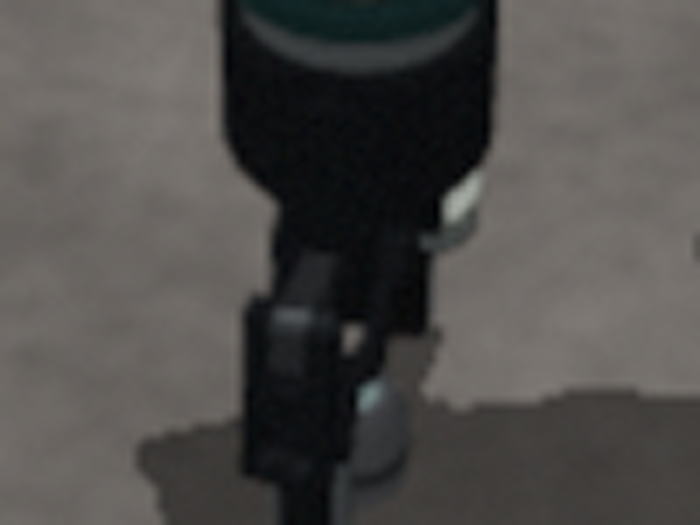

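>>> apply_moves --pt "0 0 0 0 0 0" --pt "0 0 0 0 0 0" --pt "0 0 0 0 0 0" --pt "0 0 0 0 0 0" --pt "0 0 0 0 0 0" --pt "0 0 0 0 0 0" --jaw -1

```text
clock: 10.7
eef_pos: [591.1, 113.2, 5.1]
tool_rot: [-1.57, -0.001, -0.158]
force: [-1.1, 0.4, 5.7]
width: 34.1
```

```bash
python3 - <<'E'
from h import *
step([532.5,-315,110],-.16)
E
```

```text
t 10.7 pos [591.1 113.2   5.1] rot [-1.57e+00 -1.00e-03 -1.58e-01] F [-1.1  0.4  5.7] w 34.1 units [  0.241  -2.622 -10.802] turn 0.01
```

>>> apply_moves --pt "0 -0.4 0 0 0 0" --pt "0 -0.8 0 0 0 0" --pt "0 -0.9 0 0 0 0" --pt "0 -0.6 0 0 0 0" --pt "0.02 0 -0.6 0 0 0" --pt "0.02 0 -0.95 0 0 0" --pt "0.02 0 -0.95 0 0 0" --pt "0.02 0 -0.95 0 0 0" --pt "0.02 0 -0.95 0 0 0" --pt "0.02 0 -0.95 0 0 0" --pt "0.02 0 -0.95 0 0 0" --pt "0.02 0 -0.95 0 0 0"

```text
clock: 12.2
eef_pos: [551.0, -175.6, 113.1]
tool_rot: [-1.571, -0.0, -0.158]
force: [0.6, 0.1, -1.3]
width: 33.7
```

>>> apply_moves --pt "0.02 0 -0.95 0 0 0" --pt "0.02 0 -0.95 0 0 0" --pt "0.02 0 -0.95 0 0 0" --pt "0.02 0 -0.7 0 0 0" --pt "0 0 0 0 0 0"

```text
clock: 12.82
eef_pos: [530.6, -318.7, 112.9]
tool_rot: [-1.573, 0.0, -0.163]
force: [-0.4, 0.3, -2.1]
width: 34.2
```

```bash
python3 - <<'E'
from h import *
step([532.5,-314.5,15],-.16)
E
```

```text
t 12.82 pos [ 530.6 -318.7  112.9] rot [-1.573  0.    -0.163] F [-0.4  0.3 -2.1] w 34.2 units [0.029 2.446 0.112] turn -0.02
```

>>> apply_moves --pt "0.03 0.8 0.1 0 0 0" --pt "0 0.7 0 0 0 0" --pt "0 0.5 0 0 0 0" --pt "0 0.3 0 0 0 0" --pt "0 0.1 0 0 0 0" --pt "0 0.04 0 0 0 0" --pt "0 0.03 0 0 0 0" --pt "0 0.0 0 0 0 0"

```text
clock: 13.82
eef_pos: [534.3, -311.5, 14.2]
tool_rot: [-1.571, -0.001, -0.159]
force: [-0.3, -0.3, -2.8]
width: 34.0
```

>>> apply_moves --pt "0 0.03 0 0 0 0" --pt "0 0 0 0 0 0"

```text
clock: 14.08
eef_pos: [534.3, -311.5, 13.3]
tool_rot: [-1.571, -0.001, -0.158]
force: [-1.2, 0.2, 4.1]
width: 33.7
```

>>> apply_moves --pt "0 0 0 0 0 0" --pt "0 0 0 0 0 0" --pt "0 0 0 0 0 0" --pt "0 -0.3 0 0 0 0" --pt "0 -0.8 0 0 0 0" --pt "0 -0.9 0 0 0 0" --pt "0 -0.7 0 0 0 0" --jaw 1

```text
clock: 14.95
eef_pos: [534.5, -311.6, 122.8]
tool_rot: [-1.571, -0.002, -0.158]
force: [1.0, -0.2, -0.7]
width: 85.7
```

```bash
python3 - <<'E'
from h import *
step([599,-125.5,122],.17)
im=snap('side','s6');t=snap('top','t6')
a=np.hstack([cv2.resize(im[95:175,235:345],(550,400)),cv2.resize(t[170:220,280:310],(240,400))]);cv2.imwrite('pics/c8.png',a)
E
```

```text
t 14.95 pos [ 534.5 -311.6  122.8] rot [-1.571 -0.002 -0.158] F [ 1.  -0.2 -0.7] w 85.7 units [0.859 0.021 4.848] turn -2.35
```

View pics/c8.png

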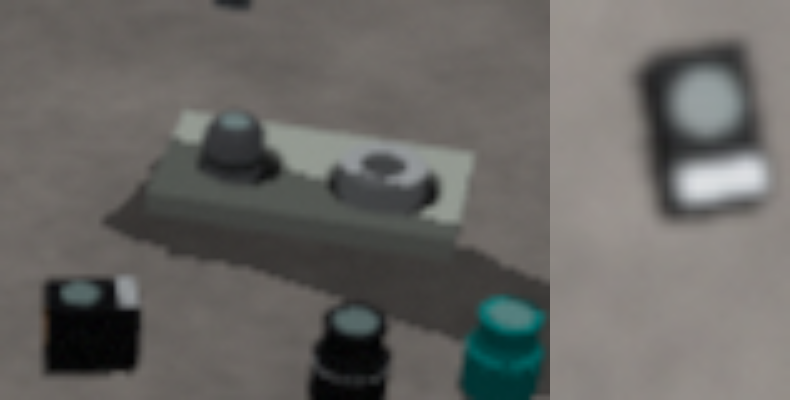

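>>> apply_moves --pt "0.17 0 0.7 0 0 0" --pt "0.17 0 0.95 0 0 0" --pt "0.17 0 0.95 0 0 0" --pt "0.17 0 0.95 0 0 0" --pt "0.17 0 0.8 0 0 0" --pt "0 0 0.5 0 -0.8 0" --pt "0 0 0 0 -0.8 0" --pt "0 0 0 0 -0.75 0" --pt "0 0 0 0 0 0"

```text
clock: 16.18
eef_pos: [597.8, -125.1, 120.1]
tool_rot: [-1.57, 0.001, 0.169]
force: [-0.3, 0.5, 0.4]
width: 85.4
```

```bash
python3 - <<'E'
from h import *
step([599,-125.5,8],.165)
E
```

```text
t 16.18 pos [ 597.8 -125.1  120.1] rot [-1.57e+00  1.00e-03  1.69e-01] F [-0.3  0.5  0.4] w 85.4 units [ 0.029  2.803 -0.016] turn 0.03
```

>>> apply_moves --pt "0.02 0.6 -0.02 0 0 0" --pt "0 0.8 0 0 0 0" --pt "0 0.7 0 0 0 0" --pt "0 0.4 0 0 0 0" --pt "0 0.2 0 0 0 0" --pt "0 0.1 0 0 0 0" --pt "0 0 0 0 0 0"

```text
clock: 17.05
eef_pos: [599.5, -125.8, 9.0]
tool_rot: [-1.571, -0.001, 0.169]
force: [-0.3, 0.3, 1.0]
width: 85.5
```

>>> apply_moves --pt "0 0 0 0 0 0" --pt "0 0 0 0 0 0" --pt "0 0 0 0 0 0" --pt "0 0 0 0 0 0" --pt "0 0 0 0 0 0" --pt "0 0 0 0 0 0" --pt "0 0 0 0 0 0" --jaw -1

```text
clock: 17.92
eef_pos: [599.5, -125.9, 9.0]
tool_rot: [-1.571, -0.001, 0.17]
force: [-0.7, -0.6, 6.4]
width: 28.9
```

```bash
python3 - <<'E'
from h import *
step([478,312,110],-.2)
E
```

```text
t 17.93 pos [ 599.5 -125.9    9. ] rot [-1.571e+00 -1.000e-03  1.700e-01] F [-0.7 -0.6  6.4] w 28.9 units [-1.146 -2.526 11.304] turn 2.65
```

>>> apply_moves --pt "0 -0.4 0 0 0 0" --pt "0 -0.8 0 0 0 0" --pt "0 -0.9 0 0 0 0" --pt "0 -0.6 0 0 0 0" --pt "0 0 0 0 0.85 0" --pt "0 0 0 0 0.9 0" --pt "0 0 0 0 0.9 0" --pt "-0.3 0 0.6 0 0 0" --pt "-0.45 0 0.9 0 0 0" --pt "-0.45 0 0.9 0 0 0" --pt "-0.45 0 0.9 0 0 0" --pt "-0.45 0 0.9 0 0 0"

```text
clock: 19.42
eef_pos: [549.5, 57.0, 117.0]
tool_rot: [-1.57, 0.0, -0.2]
force: [0.8, 0.7, -1.1]
width: 29.2
```

>>> apply_moves --pt "-0.45 0 0.9 0 0 0" --pt "-0.45 0 0.9 0 0 0" --pt "-0.45 0 0.9 0 0 0" --pt "-0.45 0 0.9 0 0 0" --pt "-0.45 0 0.9 0 0 0" --pt "-0.45 0 0.9 0 0 0" --pt "-0.3 0 0.5 0 0 0" --pt "0 0 0 0 0 0"

```text
clock: 20.42
eef_pos: [478.1, 313.4, 116.9]
tool_rot: [-1.569, 0.001, -0.196]
force: [-0.2, -0.2, -0.8]
width: 29.2
```

```bash
python3 - <<'E'
from h import *
step([478,312,20],-.2)
im=snap('side','s7');t=snap('top','t7')
a=np.hstack([cv2.resize(im[220:360,200:375],(500,400)),cv2.resize(t[160:300,60:160],(286,400))]);cv2.imwrite('pics/c9.png',a)
E
```

```text
t 20.43 pos [478.1 313.4 116.9] rot [-1.569e+00  1.000e-03 -1.960e-01] F [-0.2 -0.2 -0.8] w 29.2 units [ 0.005  2.422 -0.034] turn 0.03
```

View pics/c9.png

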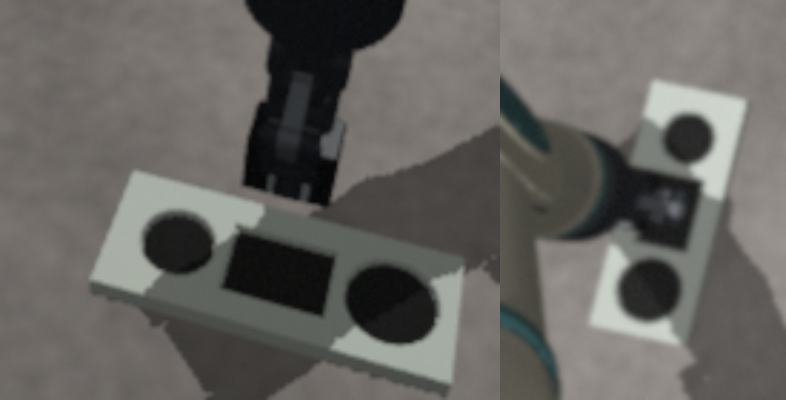

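>>> apply_moves --pt "0 0.8 -0.04 0 0 0" --pt "0 0.7 0 0 0 0" --pt "0 0.5 0 0 0 0" --pt "0 0.25 0 0 0 0" --pt "0 0.1 0 0 0 0" --pt "0 0.06 0 0 0 0" --pt "0 0.03 0 0 0 0" --pt "0 0.0 0 0 0 0"

```text
clock: 21.52
eef_pos: [479.4, 309.4, 19.3]
tool_rot: [-1.57, -0.0, -0.2]
force: [0.6, 1.2, -1.0]
width: 29.2
```

>>> apply_moves --pt "0 0.03 0 0 0 0" --pt "0 0.01 0 0 0 0" --pt "0 0 0 0 0 0"

```text
clock: 21.9
eef_pos: [479.2, 309.2, 17.3]
tool_rot: [-1.571, 0.0, -0.2]
force: [0.9, -1.1, -1.3]
width: 29.5
```

>>> apply_moves --pt "0 0.02 0 0 0 0" --pt "0 0 0 0 0 0"

```text
clock: 22.15
eef_pos: [479.3, 309.3, 17.0]
tool_rot: [-1.571, -0.0, -0.2]
force: [-1.3, -0.2, 4.6]
width: 29.4
```

>>> apply_moves --pt "0 0 0 0 0 0" --pt "0 0 0 0 0 0" --pt "0 0 0 0 0 0" --pt "0 -0.3 0 0 0 0" --pt "0 -0.8 0 0 0 0" --pt "0 -0.9 0 0 0 0" --pt "0 -0.6 0 0 0 0" --jaw 1

```text
clock: 23.02
eef_pos: [479.8, 309.6, 122.9]
tool_rot: [-1.569, -0.002, -0.2]
force: [1.1, -0.3, -0.6]
width: 85.5
```

```bash
python3 - <<'E'
from h import *
step([473,-8,122],-.2)
E
```

```text
t 23.02 pos [479.8 309.6 122.9] rot [-1.569 -0.002 -0.2  ] F [ 1.1 -0.3 -0.6] w 85.5 units [ 1.413  0.024 -7.815] turn -0.0
```

>>> apply_moves --pt "0.157 0 -0.6 0 0 0" --pt "0.157 0 -0.95 0 0 0" --pt "0.157 0 -0.95 0 0 0" --pt "0.157 0 -0.95 0 0 0" --pt "0.157 0 -0.95 0 0 0" --pt "0.157 0 -0.95 0 0 0" --pt "0.157 0 -0.95 0 0 0" --pt "0.157 0 -0.95 0 0 0" --pt "0.157 0 -0.57 0 0 0" --pt "0 0 0 0 0 0"

```text
clock: 24.28
eef_pos: [472.6, -10.7, 121.2]
tool_rot: [-1.571, -0.001, -0.205]
force: [0.1, -0.6, -0.0]
width: 85.2
```

```bash
python3 - <<'E'
from h import *
step([473,-8,9],-.2)
E
```

```text
t 24.27 pos [472.6 -10.7 121.2] rot [-1.571e+00 -1.000e-03 -2.050e-01] F [ 0.1 -0.6 -0. ] w 85.2 units [-0.004  2.805  0.069] turn -0.03
```

>>> apply_moves --pt "0 0.6 0.04 0 0 0" --pt "0 0.8 0 0 0 0" --pt "0 0.7 0 0 0 0" --pt "0 0.4 0 0 0 0" --pt "0 0.2 0 0 0 0" --pt "0 0.1 0 0 0 0" --pt "0 0 0 0 0 0"

```text
clock: 25.15
eef_pos: [473.0, -6.4, 8.6]
tool_rot: [-1.57, -0.0, -0.199]
force: [-0.3, 0.7, 0.4]
width: 85.5
```

>>> apply_moves --pt "0 0 0 0 0 0" --pt "0 0 0 0 0 0" --pt "0 0 0 0 0 0" --pt "0 0 0 0 0 0" --pt "0 0 0 0 0 0" --pt "0 0 0 0 0 0" --pt "0 0 0 0 0 0" --jaw -1

```text
clock: 26.02
eef_pos: [472.8, -7.2, 8.9]
tool_rot: [-1.571, -0.0, -0.201]
force: [-1.2, 0.4, 5.5]
width: 28.6
```

```bash
python3 - <<'E'
from h import *
step([541,299,120],-.2)
E
```

```text
t 26.02 pos [472.8  -7.2   8.9] rot [-1.571 -0.    -0.201] F [-1.2  0.4  5.5] w 28.6 units [ 0.147 -2.777  7.841] turn -0.0
```

>>> apply_moves --pt "0 -0.4 0 0 0 0" --pt "0 -0.8 0 0 0 0" --pt "0 -0.9 0 0 0 0" --pt "0 -0.6 0 0 0 0" --pt "0.015 0 0.6 0 0 0" --pt "0.015 0 0.95 0 0 0" --pt "0.015 0 0.95 0 0 0" --pt "0.015 0 0.95 0 0 0" --pt "0.015 0 0.95 0 0 0" --pt "0.015 0 0.95 0 0 0" --pt "0.015 0 0.95 0 0 0" --pt "0.015 0 0.95 0 0 0"

```text
clock: 27.52
eef_pos: [534.8, 277.1, 116.0]
tool_rot: [-1.572, 0.001, -0.2]
force: [0.7, -0.2, -1.3]
width: 28.7
```

>>> apply_moves --pt "0.02 0 0.59 0 0 0" --pt "0 0 0 0 0 0" --pt "0 0 0 0 0 0"

```text
clock: 27.9
eef_pos: [540.1, 297.3, 115.9]
tool_rot: [-1.573, 0.001, -0.201]
force: [-0.2, 0.1, -1.2]
width: 28.8
```

```bash
python3 - <<'E'
from h import *
step([541,298.5,20],-.2)
im=snap('side','s8');crop(im,200,375,220,360,4,'c10')
E
```

```text
t 27.9 pos [540.1 297.3 115.9] rot [-1.573e+00  1.000e-03 -2.010e-01] F [-0.2  0.1 -1.2] w 28.8 units [0.017 2.398 0.034] turn -0.01
```

View pics/c10.png

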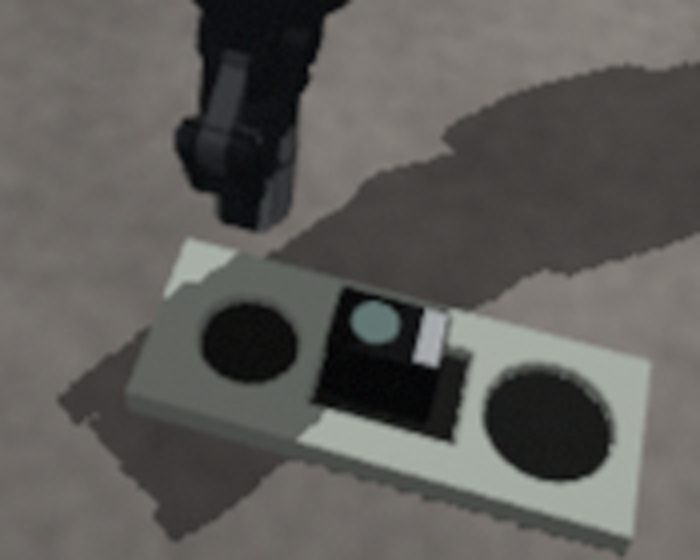

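>>> apply_moves --pt "0.02 0.8 0.03 0 0 0" --pt "0 0.7 0 0 0 0" --pt "0 0.5 0 0 0 0" --pt "0 0.25 0 0 0 0" --pt "0 0.1 0 0 0 0" --pt "0 0.05 0 0 0 0" --pt "0 0.03 0 0 0 0" --pt "0 0.0 0 0 0 0"

```text
clock: 28.95
eef_pos: [541.8, 300.4, 19.7]
tool_rot: [-1.57, -0.0, -0.2]
force: [0.7, 0.4, -1.6]
width: 28.8
```

>>> apply_moves --pt "0 0.02 0 0 0 0" --pt "0 0.02 0 0 0 0" --pt "0 0 0 0 0 0"

```text
clock: 29.32
eef_pos: [541.6, 300.2, 17.7]
tool_rot: [-1.571, 0.0, -0.2]
force: [-0.2, 0.2, -1.1]
width: 28.2
```

>>> apply_moves --pt "0 0.02 0 0 0 0" --pt "0 0.01 0 0 0 0" --pt "0 0 0 0 0 0"

```text
clock: 29.7
eef_pos: [541.7, 300.2, 17.0]
tool_rot: [-1.571, -0.0, -0.2]
force: [-0.9, -1.2, 4.9]
width: 28.6
```

>>> apply_moves --pt "0 0 0 0 0 0" --pt "0 0 0 0 0 0" --pt "0 0 0 0 0 0" --pt "0 -0.3 0 0 0 0" --pt "0 -0.8 0 0 0 0" --pt "0 -0.9 0 0 0 0" --pt "0 -0.7 0 0 0 0" --jaw 1

```text
clock: 30.58
eef_pos: [542.1, 300.6, 126.9]
tool_rot: [-1.569, -0.001, -0.2]
force: [-0.5, 0.2, -0.2]
width: 85.3
```

```bash
python3 - <<'E'
from h import *
step([466.5,-109.5,126],-.2)
E
```

```text
t 30.57 pos [542.1 300.6 126.9] rot [-1.569e+00 -1.000e-03 -2.000e-01] F [-0.5  0.2 -0.2] w 85.3 units [  0.188   0.022 -10.422] turn -0.0
```

>>> apply_moves --pt "0.017 0 -0.7 0 0 0" --pt "0.017 0 -0.95 0 0 0" --pt "0.017 0 -0.95 0 0 0" --pt "0.017 0 -0.95 0 0 0" --pt "0.017 0 -0.95 0 0 0" --pt "0.017 0 -0.95 0 0 0" --pt "0.017 0 -0.95 0 0 0" --pt "0.017 0 -0.95 0 0 0" --pt "0.017 0 -0.95 0 0 0" --pt "0.017 0 -0.95 0 0 0" --pt "0.017 0 -0.95 0 0 0" --pt "0 0 -0.22 0 0 0"

```text
clock: 32.08
eef_pos: [465.5, -112.7, 125.1]
tool_rot: [-1.572, -0.001, -0.205]
force: [0.0, 0.4, -0.0]
width: 85.4
```

```bash
python3 - <<'E'
from h import *
step([466.5,-109.5,6],-.2)
E
```

```text
t 32.08 pos [ 465.5 -112.7  125.1] rot [-1.572e+00 -1.000e-03 -2.050e-01] F [ 0.   0.4 -0. ] w 85.4 units [0.009 2.977 0.085] turn -0.03
```

>>> apply_moves --pt "0 0.6 0.05 0 0 0" --pt "0 0.8 0 0 0 0" --pt "0 0.8 0 0 0 0" --pt "0 0.45 0 0 0 0" --pt "0 0.2 0 0 0 0" --pt "0 0.1 0 0 0 0" --pt "0 0.03 0 0 0 0"

```text
clock: 32.95
eef_pos: [466.9, -107.6, 5.7]
tool_rot: [-1.571, -0.001, -0.2]
force: [-0.0, -0.3, 0.2]
width: 85.4
```

>>> apply_moves --pt "0 0 0 0 0 0" --pt "0 0 0 0 0 0" --pt "0 0 0 0 0 0" --pt "0 0 0 0 0 0" --pt "0 0 0 0 0 0" --pt "0 0 0 0 0 0" --pt "0 0 0 0 0 0" --jaw -1

```text
clock: 33.83
eef_pos: [466.5, -108.1, 6.1]
tool_rot: [-1.571, -0.001, -0.201]
force: [-0.9, 0.3, 7.2]
width: 38.4
```

```bash
python3 - <<'E'
from h import *
step([411,325.5,120],-.2)
im=snap('side','s9');crop(im,255,375,110,200,6,'c11')
E
```

```text
t 33.83 pos [ 466.5 -108.1    6.1] rot [-1.571e+00 -1.000e-03 -2.010e-01] F [-0.9  0.3  7.2] w 38.4 units [-3.521 -2.849 10.346] turn -0.0
```

View pics/c11.png

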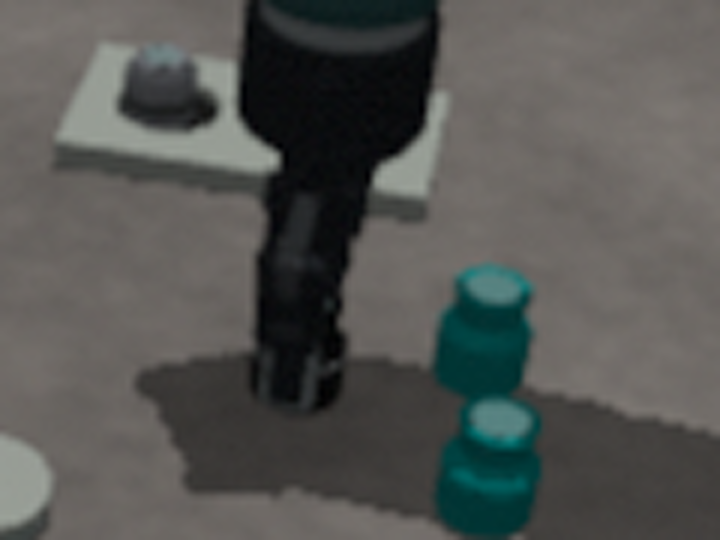

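>>> apply_moves --pt "0 -0.4 0 0 0 0" --pt "0 -0.8 0 0 0 0" --pt "0 -0.9 0 0 0 0" --pt "0 -0.7 0 0 0 0" --pt "-0.22 0 0.6 0 0 0" --pt "-0.32 0 0.95 0 0 0" --pt "-0.32 0 0.95 0 0 0" --pt "-0.32 0 0.95 0 0 0" --pt "-0.32 0 0.95 0 0 0" --pt "-0.32 0 0.95 0 0 0" --pt "-0.32 0 0.95 0 0 0" --pt "-0.32 0 0.95 0 0 0"

```text
clock: 35.38
eef_pos: [427.3, 197.1, 117.4]
tool_rot: [-1.571, 0.0, -0.2]
force: [0.1, 0.5, -1.1]
width: 37.9
```

>>> apply_moves --pt "-0.32 0 0.95 0 0 0" --pt "-0.32 0 0.95 0 0 0" --pt "-0.32 0 0.8 0 0 0" --pt "-0.1 0 0.4 0 0 0" --pt "0 0 0 0 0 0"

```text
clock: 36.0
eef_pos: [410.7, 326.3, 117.2]
tool_rot: [-1.571, 0.0, -0.199]
force: [-0.1, -0.3, -1.6]
width: 38.0
```

```bash
python3 - <<'E'
from h import *
step([411,325.5,16],-.2)
im=snap('side','s10');crop(im,200,375,220,360,4,'c12')
E
```

```text
t 36.0 pos [410.7 326.3 117.2] rot [-1.571  0.    -0.199] F [-0.1 -0.3 -1.6] w 38.0 units [ 0.012  2.531 -0.018] turn 0.01
```

View pics/c12.png

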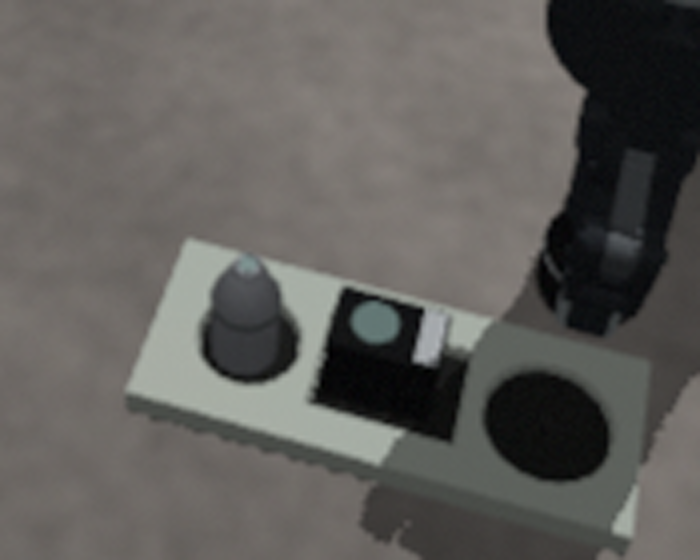

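>>> apply_moves --pt "0.01 0.8 -0.02 0 0 0" --pt "0 0.8 0 0 0 0" --pt "0 0.5 0 0 0 0" --pt "0 0.25 0 0 0 0" --pt "0 0.1 0 0 0 0" --pt "0 0.05 0 0 0 0" --pt "0 0.02 0 0 0 0" --pt "0 0.0 0 0 0 0"

```text
clock: 37.05
eef_pos: [411.2, 325.3, 16.9]
tool_rot: [-1.57, -0.0, -0.2]
force: [-0.1, 0.7, -0.8]
width: 38.3
```

>>> apply_moves --pt "0 0.03 0 0 0 0" --pt "0 0.02 0 0 0 0" --pt "0 0 0 0 0 0"

```text
clock: 37.42
eef_pos: [411.0, 325.1, 14.4]
tool_rot: [-1.571, 0.0, -0.2]
force: [0.2, -0.1, -1.2]
width: 37.8
```

>>> apply_moves --pt "0 0.02 0 0 0 0" --pt "0 0 0 0 0 0"

```text
clock: 37.67
eef_pos: [411.0, 325.1, 14.1]
tool_rot: [-1.571, -0.0, -0.2]
force: [-1.2, -1.2, 5.4]
width: 37.6
```

>>> apply_moves --pt "0 0 0 0 0 0" --pt "0 0 0 0 0 0" --pt "0 0 0 0 0 0" --pt "0 -0.3 0 0 0 0" --pt "0 -0.8 0 0 0 0" --pt "0 -1 0 0 0 0" --pt "0 -1 0 0 0 0" --pt "0 -0.5 0 0 0 0" --pt "-0.5 0 0.9 0 0 0" --pt "-0.5 0 0.9 0 0 0" --pt "-0.5 0 0.9 0 0 0" --pt "0 0 0 0 0 0" --jaw 1

```text
clock: 39.17
eef_pos: [371.3, 447.0, 158.7]
tool_rot: [-1.567, 0.001, -0.195]
force: [0.5, -0.9, 0.1]
width: 85.2
```

```bash
python3 - <<'E'
from h import *
step([411,325.5,16],-.2)
im=snap('side','s11');t=snap('top','t11')
for x,y,z,n in[(541,299.5,0,'')]:pass
im2=cv2.convertScaleAbs(im,alpha=1.8,beta=20)
a=np.vstack([np.hstack([cv2.resize(im2[230:350,220:370],(500,400)),cv2.resize(im2[105:150,255:345],(300,150)).copy() if 0 else cv2.copyMakeBorder(cv2.resize(im2[105:150,255:345],(300,150)),0,250,0,0,0)])])
cv2.imwrite('pics/c13.png',a)
E
```

```text
t 39.17 pos [371.3 447.  158.7] rot [-1.567e+00  1.000e-03 -1.950e-01] F [ 0.5 -0.9  0.1] w 85.2 units [ 1.562  3.568 -2.788] turn 0.04
```

View pics/c13.png

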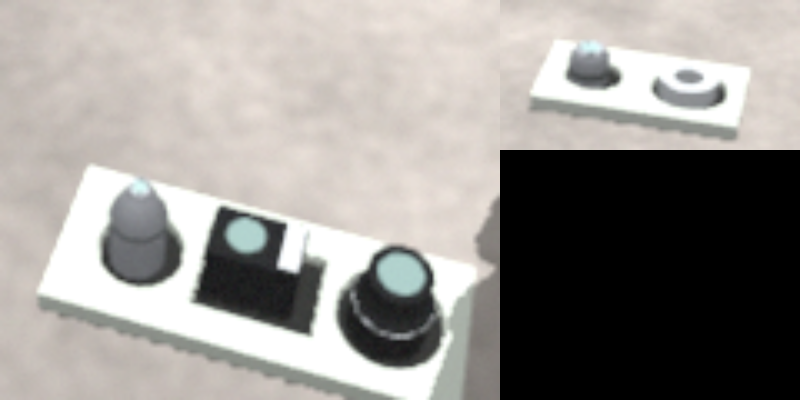

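View pics/t11.png

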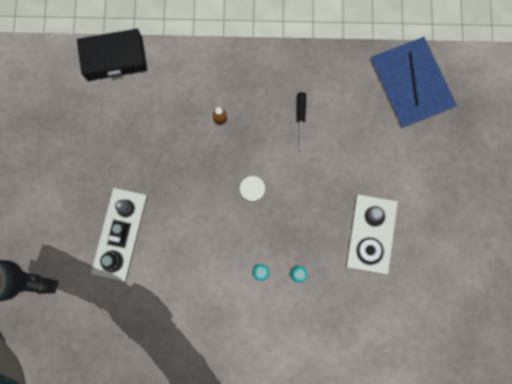

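```bash
python3 - <<'E'
from h import *
def tri(a,b):
    L=[]
    for n,p in(('side',a),('top',b)):
        c=calibration(n);T=c['world_from_camera'];d=T[:3,:3]@np.array([(p[0]-c['cx'])/c['fx'],(p[1]-c['cy'])/c['fy'],1.]);L.append((T[:3,3],d/np.linalg.norm(d)))
    A=sum(np.eye(3)-np.outer(d,d) for o,d in L);B=sum((np.eye(3)-np.outer(d,d))@o for o,d in L)
    return np.linalg.solve(A,B)
def comps(im,x0,x1,y0,y1,lo=75):
    g=cv2.cvtColor(im,cv2.COLOR_BGR2GRAY)[y0:y1,x0:x1]
    n,l,st,ce=cv2.connectedComponentsWithStats((g>lo).astype(np.uint8))
    return [((ce[i]+[x0,y0]).round(1).tolist(),int(st[i][4])) for i in range(1,n) if 6<st[i][4]<300]
t=cv2.imread('pics/t11.png');s=cv2.imread('pics/s11.png')
print('top',comps(t,96,145,192,275));print('side',comps(s,235,365,275,345))
print(proj('top',[478.4,311.9,8]),proj('top',[478.4,311.9,48]))
cv2.imwrite('pics/c14.png',cv2.resize(cv2.convertScaleAbs(t[190:280,85:150],alpha=1.5,beta=20),None,fx=6.6,fy=6.6,interpolation=cv2.INTER_CUBIC))
E
```

```text
top []
side [([293.5, 300.1], 89), ([339.9, 311.6], 129)]
(np.float64(119.20337796087108), np.float64(233.45120070092236)) (np.float64(114.78715755399537), np.float64(232.46022896479838))
```

```bash
python3 - <<'E'
from h import *
t=cv2.imread('pics/t11.png');g=cv2.cvtColor(t,cv2.COLOR_BGR2GRAY)
print(g[219:250,106:134])
E
```

```text
[[198 202 202 204 202 198 182 156 143 148 163 175 180 187 193 199 200 200
  201 201 202 203 206 205 204 205 205 205]
 [199 202 202 203 201 192 162 119  92  99 112 125 132 145 160 172 178 186
  191 195 200 202 203 203 205 205 204 206]
 [201 203 202 203 200 181 141  85  54  54  62  70  78  89 104 119 132 145
  159 169 180 188 192 193 200 201 204 205]
 [203 203 202 204 198 173 121  66  43  40  43  42  43  47  54  64  76  89
  102 118 135 148 159 164 175 190 200 205]
 [202 202 202 202 196 168 110  56  49  56  60  61  54  43  40  40  43  46
   51  62  76  91 103 111 134 170 196 204]
 [203 202 203 201 189 155  99  64  76  92 100  97  89  71  53  41  38  35
   28  27  32  40  48  69 109 159 194 205]
 [202 203 204 199 180 137  89  84 110 126 130 131 122 105  74  54  39  36
   26  15  14  26  34  64 117 168 196 203]
 [202 202 202 198 172 121  89 107 132 141 143 144 138 127 100  65  42  33
   24  13  19  24  37  77 134 182 202 206]
 [203 202 201 193 162 111  98 125 140 143 142 145 144 137 115  77  43  32
   23  22  21  28  48  87 145 189 206 206]
 [203 204 200 186 147 101 102 130 143 143 144 1
[... 1827 characters left out ...]
177 145 118 103  97  87  73  65  58  52  45  41  42  41  40  39  42  37
   60 108 158 195 204 207 205 206 201 181]
 [189 174 162 157 150 142 125 114 108  95  78  67  61  58  52  44  41  42
   68 119 169 197 204 207 205 204 198 171]
 [198 195 194 192 189 183 173 167 160 145 129 118 113 105  88  73  67  62
   84 133 179 201 205 206 207 205 194 163]
 [203 202 203 202 202 200 198 194 192 185 174 169 167 157 140 127 119 115
  121 153 189 204 206 206 205 202 188 155]
 [205 202 202 201 199 198 197 197 199 199 198 196 194 188 182 176 172 165
  164 177 196 204 206 205 206 201 180 142]
 [201 197 192 188 184 176 172 173 178 186 193 199 200 203 200 199 197 194
  193 195 201 203 205 205 206 198 172 133]]
```

```bash
python3 - <<'E'
from h import *
for z in(48,54): print(z,ray('top',115.8,228.7,z).round(1),ray('side',293.5,300.1,z).round(1))
print(read_state()['clock']); finish_job()
E
```

```text
48 [487.3 310. ] [485.3 307. ]
54 [487.  308.4] [485.7 311.1]
39.275
the job is handed in; nothing more can be done
```

I put all five parts in their wells and handed the job in at about 39 s of the 131 s allowed. finish_job gave no verdict.

- **Placing:** The stage ring and short objective went into carrier2. The filter cube, long objective and eyepiece went into carrier3. I lowered each part until the wrist force changed, at the tool height that matches the well floor, and only then opened the jaws. No part was dropped or tipped.
- **Last pictures:** The side and top views show all five parts upright in the correct wells and the gripper clear of them. The dish, bottle, screwdriver and both turquoise look-alikes are at their starting pixels.
- **Filter cube:** In one side view it looked off to one side of its well. In the top view, its top face is within about 3 mm of where a centred, fully seated cube would appear. Triangulating its window was not decisive: at the seated height (48 mm) the two views differ by 2 to 3 mm. At 54 mm, which would mean resting on the rim, they differ by about the same. That is roughly the calibration error, so the floor contact at the expected tool height is the better evidence that it is down.
- **Not done:** I reached the 16-picture limit, so one last enlarged crop of carrier3 could not be viewed. I used pixel values there instead.

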